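# Load the chalk-pencil sharpener and hold its slide at the mark

### The arm

A 6-joint arm with a two-finger parallel gripper is mounted at the origin on the work surface. World frame = base frame: x ahead of the robot, y to its left, z up, the work surface at z = 0. Lengths are in m, angles in rad, forces in N, time in s.
With the tool pointing down it reaches from about 0.425 to 1.125 m from the base axis. Payload 14.9 kg.
Tool frame: the origin (TCP) lies midway between the tips of the shut fingers; the grasp point (between the pads) lies 19 mm behind it; z points along the fingers, y is the line along which they close (so a half turn about z gives the same grasp; the last joint's range is limited). The gripper opens to 91 mm and grips with 3 to 60 N. Pads are 32 mm wide; open, the fingers measure 118 mm over their backs; the gripper's body (76 mm by 178 mm) begins 60 mm behind the grasp point.
Start: joints at [-1.193, 0.379, 1.734, -0, 1.028, -0.033], TCP at [0.28, -0.642, 0.214] pointing down, gripper open.
Joint ranges: [-2.77, 2.77], [-0.74, 2.19], [0, 2.66], [-1.06, 4.2], [0.31, 2.87], [-3.08, 3.08]. Speed limits (rad/s): [1.89, 1.89, 2.39, 3.14, 3.14, 3.14].

### API

Orientations are given as a 3x3 rotation matrix whose columns are the frame's x, y, z axes.
In Python, from station import * gives the robot as it stands.
- The arm moves only by the shell command python3 -m creep 'ROWS' [FORCE]. ROWS is JSON, a list of rows, each a list of 3 entries, a list of its own where there are three numbers: the turn, a rotation vector about the tool's x, y, z in rad, then the shift along the tool's x, y, z in m, then the closure, from -1 (fully open) to 1 (shut), so that 0 is half open. A call has 1 to 12 rows; each row is the pose to reach, as a shift and turn from the pose commanded when the call began, along the tool's axes at that moment; what a row does not reach only later rows make up. A row lasts 1/10 s, in which the tool goes at most 50 mm and 8.59 degrees, less where a joint would pass 70% of its speed; a pose out of reach is approached as far as the arm can. A call with a gripper value outside its range is refused whole. The fingers move at their own pace and stop on an object; FORCE is the grip in N (left out, the last holds). Time passes only in rows, so rows that repeat a pose let the fingers close. It gives the time, the measured TCP pose, the force, the opening and the grip force at its end, in the units of the state.
- get_state(): the state, without advancing time (a new reading comes with each control period).
- capture(name): name is "scene" or "top" or "wrist"; returns a dict with "pixels" (384x512x3 uint8, red, green, blue), "camera_matrix" (3x3 intrinsics, pixels), "dist" ([k1, k2, p1, p2, k3] as OpenCV has them; the pictures are not rectified), "view" (4x4, takes a point from world to camera coordinates). Camera axes: x right, y up, looking along -z (the intrinsics and any distortion apply to the point x, -y, -z); pixel columns grow to the right and rows downward; lengths in m; the calibration is good to about 2 mm. A picture is of the moment at which its call begins. There is no depth.
- finish_job(): hands the job in; it is judged then, once.
The state is a dict: "t": time; "q": joint angles; "qvel": joint speeds; "joint_efforts": joint torques, N m; "position": TCP position; "orientation": TCP orientation; "contact_force": force on the tool from outside, world axes, zero at the start; "wrist_torque": the same for the moment, N m; "gripper_width": finger opening in m; "grasp_force": force on a finger pad.
Only numpy, scipy, OpenCV 4.12 (cv2) and the standard library are available. Lean on these libraries where they do the work, as an engineer would, in place of code of your own. Each camera call takes 0.05 s, during which the arm holds its last target. There are 200 camera calls.

### The job

Take the blunt chalk pencil out of the wooden stand and push it down into the upright guide tube of the bench pencil sharpener until it stands on the bottom. Then pull the spring-return slide out by its knob until the rib across the slide lines up with the tip of the brass pointer, and keep it there: you finish while still holding the slide at that mark, with the pencil in the tube. Do not shift the pointer, and leave the awl, spool, pin tin and shears where they are.

Things in the scene. Friction and masses are not known exactly. Their poses are not given: they have to be found in the camera images.
- pencil: Blunt, plain pale-wood chalk pencil, a round rod 10 mm in diameter and 140 mm long, about 20 g. It stands upright in one of the two holes of the stand, its upper 102 mm sticking out (it may lean by up to 0.05 rad). Origin: centre of its lower end; z runs up along it.
- stand: Fixed block of brown wood, 55 (x) by 144 (y) by 50 (z) mm, origin at the centre of its underside. Two holes 13 mm wide and 38 mm deep (floor 12 mm above the table) at y = -42 and y = +42 mm; one holds the pencil, the other the awl, either way round. To clear the awl, let the fingers close along the stand's x axis.
- awl: Bystander, standing in the other hole: steel shank 10 mm thick with a pear-shaped dark wooden handle up to 26 mm wide; 92 mm long in all, so it ends 104 mm above the table. Origin: centre of its lower end.
- machine: Bench pencil sharpener, fixed to the table: grey base plate 280 (x) by 110 (y) by 12 mm, origin at the centre of its underside. On its +x end a grey housing 100 by 90 mm, top 52 mm above the table, with the upright guide tube on it. The slide comes out along the machine's -x, which points roughly at the robot.
- tube_mouth (a point): Centre of the open top of the aluminium guide tube, 100 mm above the table. The tube is 23 mm wide outside, its bore 14 mm wide and 44 mm deep; the seated pencil stands 96 mm out of it.
- tube_floor (a point): Centre of the floor of the guide tube's bore, 56 mm above the table; the pencil's lower end rests here.
- slide: The steel slide with its black knob; axes parallel to the machine's. Origin on the knob's axis, 13 mm above the table. It is pulled along the machine's -x, at most 65 mm, and springs back when let go: it takes about 3.5 N to start and 0.1 N more for each mm (8 N at 45 mm). The strip is 32 mm wide, its top 22 mm above the table.
- knob_top (a point): Centre of the top of the knob, an upright black cylinder 20 mm in diameter, from 22 to 72 mm above the table, the only thing to hold the slide by. With the slide home it stands 150 mm from the guide tube's axis.
- slide_rib (a point): Middle of the dark rib, 3 mm wide, that runs across the slide 65 mm behind the knob's axis (towards the housing), its top 26 mm above the table. Axes parallel to the machine's. It moves with the slide.
- pointer_tip (a point): Tip of the small brass pointer that marks how far to pull: a block 18 mm long, top 27 mm above the table, beside the slide on its +y side, its pointed side towards the slide. The tip lies 24 mm from the slide's middle line. Axes parallel to the machine's. At the start it is 18 to 46 mm beyond the rib along the machine's -x; the slide is at the mark when rib and tip have the same x in the machine's frame. Stiff on its rail; it is not to be moved.
- spool: Bystander: grey thread spool standing on the table, 38 mm wide, 52 mm tall, beyond the stand. Origin: centre of its underside.
- tin: Bystander: low round steel pin tin, 66 mm wide, 24 mm tall, on the robot's side of the work. Origin: centre of its underside.
- shears: Bystander: tailor's shears lying flat, 250 mm long, 90 mm wide, 12 mm tall, to the left of the machine. Origin: near the pivot.

How it is judged:
On the way, in this order (a step that is already met when the one before it is completed fails the run):
1. the pencil stands on the floor of the guide tube (horizontal distance between pencil and tube_floor below 0.006 m and z of pencil in the frame of tube_floor between -0.006 and 0.006 m and angle between pencil's own z axis and vertical below 0.2 rad), for 0.2 s.
2. with the pencil in the tube, the fingers hold the slide out at the pointer (all of step 1 and x of slide_rib in the frame of pointer_tip between -0.004 and 0.004 m and contact force between slide and the fingers above 2 N and linear speed of slide below 0.01 m/s), for 0.4 s.
At the end, for the whole second after the job is handed in: Pencil in the tube: lower end within 6 mm of the centre of the bore floor, leaning under 0.2 rad. Slide's rib within 4 mm of the pointer tip along the machine's x, at rest (under 10 mm/s), held by the fingers with over 2 N (all of step 2); the arm keeps its last pose, push and grip.
It fails at once if the pointer is shifted more than 5 mm (distance of pointer_tip from where it was at the start of the episode above 0.005 m).
It fails at once if the awl is pushed more than 20 mm from its place (distance of awl from where it was at the start of the episode above 0.02 m).
It fails at once if the spool is pushed more than 20 mm from its place (distance of spool from where it was at the start of the episode above 0.02 m).
It fails at once if the tin is pushed more than 20 mm from its place (distance of tin from where it was at the start of the episode above 0.02 m).
It fails at once if the shears is pushed more than 20 mm from its place (distance of shears from where it was at the start of the episode above 0.02 m).
It also fails if it takes over 58 s, if anything falls off the work surface, if the arm or the gripper's body presses on something with over 40 N, if the wrist force passes 120 N, or if a joint passes its speed limit or range.

## Working session

There is one attempt and no reset: what is moved stays moved. The work goes in short steps, Python scripts to look and compute and a shell command to move; the robot and the scene stay as the last step left them, time stands still between calls to the robot, and variables do not carry over. Pictures are saved under pics/ and viewed, at most 10 in all, crops included, and the job is handed in when it is done.

```bash
mkdir -p pics; ls
cat > h.py <<'E'
from station import *
import numpy as np, cv2
def snap(n,f=None):
    c=capture(n)
    if f: cv2.imwrite('pics/'+f,c['pixels'][:,:,::-1])
    return c
def ray(c,u,v):
    p=cv2.undistortPoints(np.array([[[u,v]]],float),np.array(c['camera_matrix']),np.array(c['dist']))[0,0]
    V=np.array(c['view']);R=V[:3,:3];o=-R.T@V[:3,3]
    d=R.T@np.array([p[0],-p[1],-1.]);return o,d/np.linalg.norm(d)
def plane(c,u,v,z):
    o,d=ray(c,u,v);return o+d*(z-o[2])/d[2]
def tri(a,b):
    A=np.zeros((3,3));y=np.zeros(3)
    for o,d in(a,b):
        P=np.eye(3)-np.outer(d,d);A+=P;y+=P@o
    return np.linalg.solve(A,y)
def proj(c,p):
    V=np.array(c['view']);q=V[:3,:3]@p+V[:3,3];q=q*[1,-1,-1]
    return cv2.projectPoints(q.reshape(1,1,3),np.zeros(3),np.zeros(3),np.array(c['camera_matrix']),np.array(c['dist']))[0].ravel()
E
python3 - <<'E'
from h import *
for n in('scene','top'):
    c=snap(n,n+'0.png')
    V=np.array(c['view']);print(n,-V[:3,:3].T@V[:3,3], c['camera_matrix'],c['dist'])
s=get_state();print(s['position'],s['orientation'],s['t'])
E
```

```text
pics
scene [ 1.26735151 -0.26925331  0.68789434] [[416.67127995   0.         258.05464974]
 [  0.         416.67127995 186.47253383]
 [  0.           0.           1.        ]] [-0.03762621  0.          0.          0.          0.        ]
top [0.40677912 0.03815302 1.12972945] [[477.40879149   0.         251.87801233]
 [  0.         477.40879149 191.88775421]
 [  0.           0.           1.        ]] [-0.18072109  0.          0.          0.          0.        ]
[ 0.27939827 -0.64143177  0.21337054] [[ 9.16792136e-01  3.99364547e-01 -3.70430061e-04]
 [ 3.99364719e-01 -9.16791692e-01  9.02329363e-04]
 [ 2.07511556e-05 -9.75185162e-04 -9.99999524e-01]] 0.1
```

View pics/top0.png

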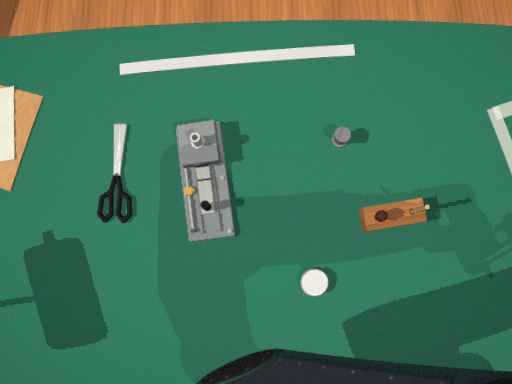

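View pics/scene0.png

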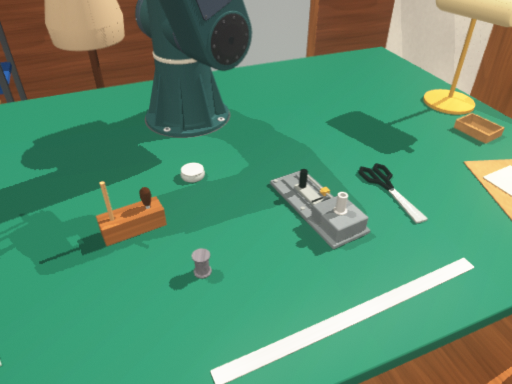

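Top view: machine about (205,180) with tube (196,139), knob (206,206) and pointer (188,190). The stand is at (393,214) with the pencil tip at (427,207) and the awl at (381,216). In the scene view the pencil runs (103,183) to (112,219) and the tube mouth is about (342,197). Next I'll enlarge both areas.

Run:
```python
from h import *
t=cv2.imread('pics/top0.png');s=cv2.imread('pics/scene0.png')
def cr(im,x,y,w,h):return cv2.resize(im[y:y+h,x:x+w],(400,300),interpolation=cv2.INTER_CUBIC)
a=np.vstack([np.hstack([cr(t,350,185,100,75),cr(t,140,110,180,135)]),np.hstack([cr(s,80,170,100,75),cr(s,260,155,120,90)])])
cv2.imwrite('pics/c1.png',a)
```

```text
(no output)
```

View pics/c1.png

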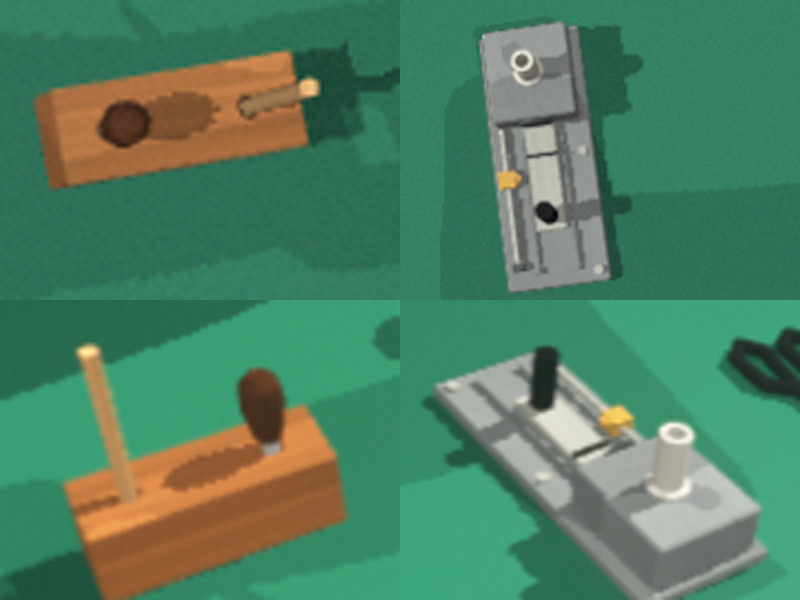

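Crop: the pencil top is at (427.5,207) in the top view and (102.5,183) in the scene view. The tube mouth is at (195.4,137.5) and (342.8,194.9), and the knob top is near (203.8,204.5). The brass pointer sits left of the slide, and the rib is nearer the housing.

Run:
```python
from h import *
t=snap('top');s=snap('scene')
def c1(x,y):return 350+x/4-.5,185+y/4-.5
def c2(x,y):return 140+(x-400)*.45-.5,110+y*.45-.5
def c3(x,y):return 80+x/4-.5,170+(y-300)/4-.5
def c4(x,y):return 260+(x-400)*.3-.5,155+(y-300)*.3-.5
T=lambda a,b:tri(ray(t,*a),ray(s,*b))
pt=T(c1(310,88),c3(90,352));print('ptop',pt)
print('pbase',T(c1(247,106),c3(127,497)),plane(t,*c1(247,106),.05),plane(s,*c3(127,497),.05))
m=T(c2(523,61),c4(676,433));print('mouth',m,plane(t,*c2(523,61),.1),plane(s,*c4(676,433),.1))
k=T(c2(544,211),c4(546,352));print('knob',k,plane(t,*c2(544,211),.072),plane(s,*c4(546,352),.072))
q=[plane(t,*c1(*p),.05) for p in((292,52),(307,147),(62,187),(48,92))];print('stand',np.array(q)[:,:2],np.mean(q,0))
r=[plane(t,*c2(*p),.026)for p in((528,155),(557,152))];print('rib',r)
print('ptr',plane(t,*c2(522,179),.027))
v=m-k;print('yaw mach',np.arctan2(v[1],v[0]),np.hypot(*v[:2]))
v=q[0]-q[3];print('stand y axis', np.arctan2(-v[1],-v[0]))
b=[plane(t,*c2(*p),.012)for p in((510,291),(609,279))];print('base',b)
```

```text
ptop [ 0.50039099 -0.30482006  0.1518093 ]
pbase [ 0.50048414 -0.30479777  0.04804267] [ 0.50029017 -0.30432753  0.05      ] [ 0.50290718 -0.30454965  0.05      ]
mouth [0.67170789 0.187008   0.10032196] [0.67103459 0.18567771 0.1       ] [0.67168035 0.18886431 0.1       ]
knob [0.52280137 0.16881706 0.07269437] [0.52251754 0.16811472 0.072     ] [0.52214612 0.17017842 0.072     ]
stand [[ 0.53099084 -0.33317156]
 [ 0.47574092 -0.3389318 ]
 [ 0.45660652 -0.19379587]
 [ 0.51096023 -0.18799764]] [ 0.49357463 -0.26347422  0.05      ]
rib [array([0.58750007, 0.19065081, 0.026     ]), array([0.59006509, 0.15975195, 0.026     ])]
ptr [0.56181665 0.19690135 0.027     ]
yaw mach 0.1215611568889822 0.15001354250453855
stand y axis 1.7079072732492147
base [array([0.44460257, 0.21213477, 0.012     ]), array([0.45577967, 0.10703765, 0.012     ])]
```

```bash
cat >> h.py <<'E'
from scipy.spatial.transform import Rotation as Ro
def rows_for(p,yaw):  # tool y axis at yaw in world, z down
    s=get_state();R=np.array(s['orientation'])
    y=np.array([np.cos(yaw),np.sin(yaw),0]);z=np.array([0,0,-1.]);G=np.c_[np.cross(y,z),y,z]
    print('t',s['t'],'q',np.round(s['q'],2),'turn',np.round(Ro.from_matrix(R.T@G).as_rotvec(),4),'shift',np.round(R.T@(np.array(p)-s['position']),4))
E
python3 -c "
from h import *
rows_for([.5004,-.3048,.235],.137)"
```

```text
t 0.2 q [-1.19  0.38  1.73 -0.    1.03 -0.03] turn [-6.000e-04 -5.000e-04 -1.297e+00] shift [ 0.337  -0.2205 -0.0213]
```

```bash
python3 -m creep '[[[0,0,-1.297],[0.337,-0.2205,-0.0213],-0.3],[[0,0,-1.297],[0.337,-0.2205,-0.0213],-0.3],[[0,0,-1.297],[0.337,-0.2205,-0.0213],-0.3],[[0,0,-1.297],[0.337,-0.2205,-0.0213],-0.3],[[0,0,-1.297],[0.337,-0.2205,-0.0213],-0.3],[[0,0,-1.297],[0.337,-0.2205,-0.0213],-0.3],[[0,0,-1.297],[0.337,-0.2205,-0.0213],-0.3],[[0,0,-1.297],[0.337,-0.2205,-0.0213],-0.3],[[0,0,-1.297],[0.337,-0.2205,-0.0213],-0.3],[[0,0,-1.297],[0.337,-0.2205,-0.0213],-0.3],[[0,0,-1.297],[0.337,-0.2205,-0.0213],-0.3],[[0,0,-1.297],[0.337,-0.2205,-0.0213],-0.3]]' 20
python3 -c "
from h import *
snap('wrist','w1.png')
rows_for([.5004,-.3048,.098],.137)
print(get_state())"
```

```text
t: 1.4
position: [0.4999, -0.3058, 0.2351]
orientation: [[-0.133, 0.991, -0.0], [0.991, 0.133, 0.0], [0.0, -0.0, -1.0]]
contact_force: [0.0, 0.2, 0.8]
gripper_width: 0.0592
grasp_force: 0.0
t 1.45 q [-0.59  0.18  1.96 -0.    1.01 -0.72] turn [-0.0002 -0.0001 -0.0032] shift [0.0009 0.0007 0.1371]
{'t': 1.45, 'q': array([-5.88817580e-01,  1.76007315e-01,  1.95612957e+00, -2.69989645e-05,
        1.00968140e+00, -7.22596357e-01]), 'qvel': array([ 0.00084124, -0.00130467, -0.00082949,  0.00148867, -0.00052093,
       -0.00772401]), 'joint_efforts': array([ 5.74219376e-01, -5.84951949e+01, -4.28423953e+01,  3.69209843e-02,
        7.94535619e-02,  3.47196381e-02]), 'position': array([ 0.49989836, -0.30584341,  0.2351127 ]), 'orientation': array([[-1.33394328e-01,  9.91063022e-01, -2.00325645e-04],
       [ 9.91063033e-01,  1.33394351e-01,  1.06298329e-04],
       [ 1.32070652e-04, -1.84355748e-04, -9.99999974e-01]]), 'contact_force': array([ 0.37368464, -0.61298384, -0.09586332]), 'wrist_torque': array([ 0.01448382, -0.07480172,  0.04451704]), 'grasp_force': 0.0, 'gripper_width': 0.05953359759708129}
```

View pics/w1.png

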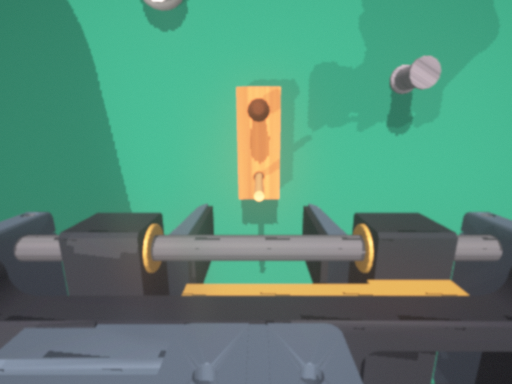

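Wrist view: pencil top at (259,196), centred between the fingers. The awl (259,110) is clear of the closing line. Going down 137 mm and gripping.

```bash
python3 -c "
from h import *
c=snap('wrist');print(plane(c,259,196,.152))"
python3 -m creep '[[[0,0,-0.003],[0.001,0.0007,0.05],-0.3],[[0,0,-0.003],[0.001,0.0007,0.1],-0.3],[[0,0,-0.003],[0.001,0.0007,0.137],-0.3],[[0,0,-0.003],[0.001,0.0007,0.137],-0.3],[[0,0,-0.003],[0.001,0.0007,0.137],1],[[0,0,-0.003],[0.001,0.0007,0.137],1],[[0,0,-0.003],[0.001,0.0007,0.137],1],[[0,0,-0.003],[0.001,0.0007,0.137],1],[[0,0,-0.003],[0.001,0.0007,0.137],1],[[0,0,-0.003],[0.001,0.0007,0.137],1],[[0,0,-0.003],[0.001,0.0007,0.137],1]]' 20
```

```text
[ 0.50068779 -0.30470846  0.152     ]
t: 2.6
position: [0.5011, -0.304, 0.0984]
orientation: [[-0.14, 0.99, 0.0], [0.99, 0.14, -0.0], [-0.0, 0.0, -1.0]]
contact_force: [0.3, 0.2, 3.3]
gripper_width: 0.0089
grasp_force: 20.0
```

```bash
python3 -m creep '[[[0,0,0],[0,0,-0.03],1],[[0,0,0],[0,0,-0.07],1],[[0,0,0],[0,0,-0.12],1],[[0,0,0],[0,0,-0.14],1],[[0,0,0],[0,0,-0.14],1]]' 20
python3 -c "
from h import *
rows_for([.6717,.187,.238],.1216)"
```

```text
t: 3.1
position: [0.5024, -0.3048, 0.2417]
orientation: [[-0.14, 0.99, 0.005], [0.99, 0.14, -0.003], [-0.004, 0.004, -1.0]]
contact_force: [0.5, 0.2, -1.0]
gripper_width: 0.009
grasp_force: 20.0
t 3.1 q [-0.59  0.17  1.95  0.    1.02 -0.73] turn [0.0041 0.0035 0.0185] shift [0.4634 0.2363 0.003 ]
```

```bash
python3 -m creep '[[[0,0,0.018],[0.462,0.2378,0],1],[[0,0,0.018],[0.462,0.2378,0],1],[[0,0,0.018],[0.462,0.2378,0],1],[[0,0,0.018],[0.462,0.2378,0],1],[[0,0,0.018],[0.462,0.2378,0],1],[[0,0,0.018],[0.462,0.2378,0],1],[[0,0,0.018],[0.462,0.2378,0],1],[[0,0,0.018],[0.462,0.2378,0],1],[[0,0,0.018],[0.462,0.2378,0],1],[[0,0,0.018],[0.462,0.2378,0],1],[[0,0,0.018],[0.462,0.2378,0],1],[[0,0,0.018],[0.462,0.2378,0],1]]' 20
python3 -m creep '[[[0,0,0],[0,0,0],1],[[0,0,0],[0,0,0],1],[[0,0,0],[0,0,0],1]]' 20
python3 - <<'E'
from h import *
t=snap('top','t2.png')['pixels'];c=snap('scene','s2.png');s=c['pixels'];w=snap('wrist')['pixels']
def cr(im,x,y,w,h):return cv2.resize(im[y:y+h,x:x+w,::-1],(400,300),interpolation=cv2.INTER_CUBIC)
cv2.imwrite('pics/c2.png',np.vstack([np.hstack([cr(t,140,90,120,90),cr(s,290,130,100,75)]),np.hstack([cr(w,0,0,512,384),cr(s,200,60,240,180)])]))
rows_for([.6717,.187,.238],.1216)
E
```

```text
t: 4.3
position: [0.6718, 0.1889, 0.2363]
orientation: [[-0.124, 0.992, -0.002], [0.992, 0.124, -0.0], [-0.0, -0.002, -1.0]]
contact_force: [-0.3, -1.0, -0.8]
gripper_width: 0.009
grasp_force: 20.0
t: 4.6
position: [0.6717, 0.1854, 0.2381]
orientation: [[-0.12, 0.993, -0.0], [0.993, 0.12, -0.0], [-0.0, -0.0, -1.0]]
contact_force: [-0.3, 0.0, -1.0]
gripper_width: 0.0087
grasp_force: 20.0
t 4.75 q [ 0.24  0.35  1.73 -0.    1.07  0.12] turn [ 0.0001 -0.     -0.0005] shift [ 0.0011 -0.0001  0.0004]
```

View pics/c2.png

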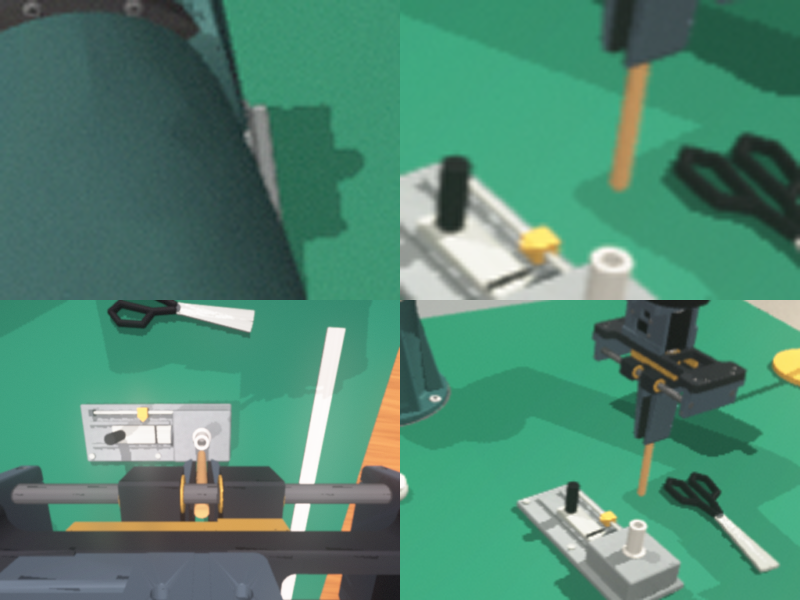

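The scene crop shows the pencil bottom at (620,186) hanging over the tube at (611,262). It looks slightly leaning, so I'll compare it with the projection of a true vertical.

Run:
```python
from h import *
c=snap('scene');w=snap('wrist');x,y=get_state()['position'][:2]
for z in(.152,.2,.25):print(z,(proj(c,np.array([x,y,z]))+.5-[290,130])*4+[400,0],(proj(w,np.array([x,y,z]))+.5)/1.28+[0,300])
print((proj(c,np.array([.6717,.187,.1]))+.5-[290,130])*4+[400,0])
# pencil mask centreline in scene and wrist
for c,(x0,x1,y0,y1) in((c,(325,365,140,182)),(w,(225,290,170,285))):
    p=c['pixels'].astype(int);m=(p[...,0]>p[...,1]+25)&(p[...,1]>p[...,2]+15);m[:y0]=0;m[y1:]=0;m[:,:x0]=0;m[:,x1:]=0
    for r in range(y0,y1,6 if y1<200 else 12):
        q=np.flatnonzero(m[r]);
        if len(q):print(r,q.min(),q.max(),q.mean())
    print('bottom',np.nonzero(m)[0].max(),np.nonzero(m)[0].min())
```

```text
0.152 [620.33690139 186.63078667] [201.97094244 453.53495409]
0.2 [632.94935379 113.14272694] [202.00946085 465.0665072 ]
0.25 [646.95457556  31.18526609] [202.07199291 483.78395239]
[608.36554756 260.39663966]
146 350 351 350.5
152 347 350 348.5
158 346 349 347.5
164 346 348 347.0
170 345 346 345.5
176 344 345 344.5
bottom 176 146
194 254 261 257.5
206 253 263 258.0
218 252 263 257.5
230 231 284 256.96153846153845
242 230 285 257.5
254 230 285 257.5
266 231 284 257.5
278 255 261 258.0
bottom 284 193
```

Run:
```python
from h import *
c=snap('scene');w=snap('wrist')
# predicted bore rim projection vs. image: measure rim outer extents
for n,c in(('s',c),('w',w)):
    u,v=proj(c,np.array([.6717,.187,.1]));print(n,'pred centre',u,v)
    pts=np.array([proj(c,np.array([.6717+.0115*np.cos(a),.187+.0115*np.sin(a),.1])) for a in np.linspace(0,6.28,60)])
    print(' pred rim',pts.min(0),pts.max(0))
    x0,y0=int(u)-11,int(v)-11
    print(x0,y0);print(c['pixels'][y0:y0+22,x0:x0+22].min(2))
```

```text
s pred centre 341.5913868904638 194.59915991398958
 pred rim [336.43712263 191.39726367] [346.75164265 197.85949487]
330 183
[[ 72  72  72  73  73  71  72  70  68  63  62  63  63  63  61  62  62  62
   62  63  63  61]
 [ 72  71  73  72  72  72  72  72  71  67  63  63  63  62  63  62  62  62
   62  62  63  62]
 [ 72  73  72  72  72  72  73  71  72  70  67  64  63  63  63  62  63  62
   64  62  63  62]
 [ 73  72  71  72  72  73  72  73  73  71  72  71  67  65  63  64  63  63
   63  62  62  62]
 [ 73  72  72  72  73  72  73  71  71  71  73  71  71  72  67  64  64  63
   63  62  63  62]
 [ 75  73  73  73  72  72  72  72  72  73  73  73  74  72  70  67  64  64
   63  63  64  63]
 [ 92  74  71  72  73  72  73  71  74  73  72  72  72  72  72  72  72  67
   65  63  62  62]
 [123  76  74  73  73  72  72  72  71  73  73  76  76  74  74  72  73  70
   67  65  64  62]
 [102  75  74  74  73  72  73  73  79  95 124 139 140 127 107  92  80  72
   71  71  67  64]
 [108  76  72  73  72  73  72  85 136 195 233 241 242 233 215 181 129  83
   73  72  71  70]
 [116  81  74  73  74  73  77 125 226 244 233
[... 2544 characters left out ...]
6 198 198 202 213 224 239 248
  249 242 225 208]
 [210 210 210 219 233 245 250 250 246 240 234 231 232 234 239 244 248 249
  245 229 204 197]
 [211 208 208 208 214 230 244 249 251 250 249 248 249 250 250 250 249 244
  231 205 185 191]
 [208 209 207 199 190 201 226 240 247 250 251 251 251 251 250 246 238 225
  201 177 173 189]
 [208 209 206 197 181 176 189 209 227 238 243 244 244 244 240 228 208 188
  171 161 169 190]
 [208 206 206 197 177 165 166 172 184 199 208 210 212 209 202 187 173 163
  157 157 168 191]
 [207 207 205 196 177 162 157 155 152 152 156 159 157 157 154 153 153 154
  153 158 170 189]
 [208 207 207 194 176 162 156 148 137 131 132 135 134 133 133 134 144 153
  153 155 166 188]]
```

```bash
python3 -m creep '[[[0,0,0],[0.003,0,0],1],[[0,0,0],[0.003,0,0.02],1],[[0,0,0],[0.003,0,0.04],1],[[0,0,0],[0.003,0,0.05],1],[[0,0,0],[0.003,0,0.056],1],[[0,0,0],[0.003,0,0.06],1],[[0,0,0],[0.003,0,0.064],1],[[0,0,0],[0.003,0,0.064],1]]' 20
python3 -c "
from h import *
snap('scene','s3.png');i=cv2.imread('pics/s3.png')[130:220,290:410];cv2.imwrite('pics/c3.png',cv2.resize(i,(800,600),interpolation=cv2.INTER_CUBIC))"
```

```text
t: 5.75
position: [0.6717, 0.1897, 0.1742]
orientation: [[-0.122, 0.993, 0.0], [0.993, 0.122, 0.0], [0.0, 0.0, -1.0]]
contact_force: [-0.0, -0.1, -1.2]
gripper_width: 0.0092
grasp_force: 20.0
```

View pics/c3.png

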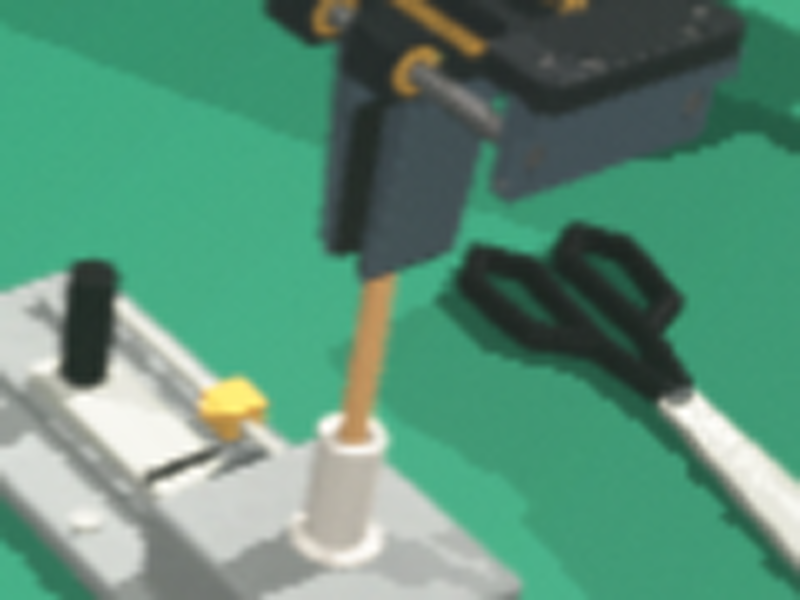

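The pencil enters the tube mouth at about (355,435), centred, with no side force. Pushing on down to the floor.

```bash
python3 -m creep '[[[0,0,0],[0,0,0.01],1],[[0,0,0],[0,0,0.02],1],[[0,0,0],[0,0,0.027],1],[[0,0,0],[0,0,0.03],1],[[0,0,0],[0,0,0.032],1],[[0,0,0],[0,0,0.033],1],[[0,0,0],[0,0,0.033],1]]' 20
```

```text
t: 6.5
position: [0.6719, 0.1898, 0.1423]
orientation: [[-0.122, 0.993, 0.0], [0.993, 0.122, 0.0], [0.0, 0.0, -1.0]]
contact_force: [-4.3, -0.3, 11.1]
gripper_width: 0.0089
grasp_force: 20.0
```

```bash
python3 -m creep '[[[0,0,0],[0,0,-0.001],-0.3],[[0,0,0],[0,0,-0.001],-0.3],[[0,0,0],[0,0,-0.001],-0.3],[[0,0,0],[0,0,-0.001],-0.3],[[0,0,0],[0,0,-0.04],-0.3],[[0,0,0],[0,0,-0.08],-0.3],[[0,0,0],[0,0,-0.1],-0.3],[[0,0,0],[0,0,-0.1],-0.3],[[0,0,0],[0,0,-0.1],-0.3]]' 20
python3 - <<'E'
from h import *
rows_for([.5228,.1705,.24],.1216)
c=snap('scene','s4.png');w=snap('wrist')
def cr(im,x,y,w,h):return cv2.resize(im[y:y+h,x:x+w,::-1],(400,300),interpolation=cv2.INTER_CUBIC)
cv2.imwrite('pics/c4.png',np.hstack([cr(c['pixels'],260,130,120,90),cr(w['pixels'],0,0,512,384)]))
E
```

```text
t: 7.4
position: [0.6714, 0.1896, 0.2408]
orientation: [[-0.122, 0.993, -0.0], [0.993, 0.122, -0.0], [-0.0, -0.0, -1.0]]
contact_force: [0.1, -0.2, 0.4]
gripper_width: 0.0591
grasp_force: 0.0
t 7.4 q [ 0.24  0.35  1.72 -0.    1.07  0.12] turn [-0.0001  0.      0.0004] shift [-0.0009 -0.1499  0.0008]
```

View pics/c4.png

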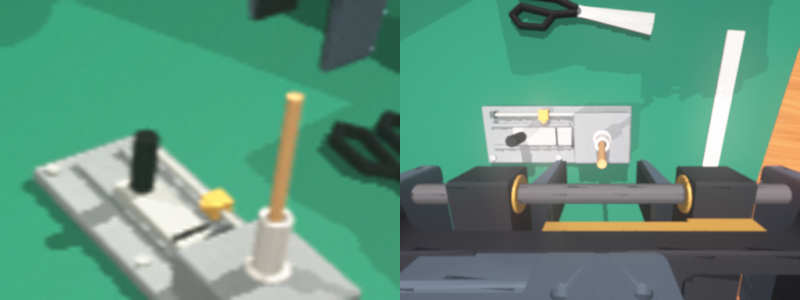

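The pencil stands seated and upright in the tube, and the gripper is clear of it. Moving over the knob.

```bash
python3 -m creep '[[[0,0,0],[-0.001,-0.15,0],-0.3],[[0,0,0],[-0.001,-0.15,0],-0.3],[[0,0,0],[-0.001,-0.15,0],-0.3],[[0,0,0],[-0.001,-0.15,0.06],-0.3],[[0,0,0],[-0.001,-0.15,0.09],-0.3],[[0,0,0],[-0.001,-0.15,0.1],-0.3],[[0,0,0],[-0.001,-0.15,0.1],-0.3],[[0,0,0],[-0.001,-0.15,0.1],-0.3]]' 20
python3 - <<'E'
from h import *
w=snap('wrist','w5.png');c=snap('scene')
s=get_state();print(s['position']);print(proj(w,np.array([.5228,.1705,.072])),proj(c,np.array([.5228,.1705,.072])))
def cr(im,x,y,w,h):return cv2.resize(im[y:y+h,x:x+w,::-1],(400,300),interpolation=cv2.INTER_CUBIC)
cv2.imwrite('pics/c5.png',np.hstack([cr(w['pixels'],120,20,280,210),cr(c['pixels'],260,130,120,90)]))
E
```

```text
t: 8.3
position: [0.5236, 0.1706, 0.142]
orientation: [[-0.122, 0.993, 0.0], [0.993, 0.122, 0.0], [0.0, 0.0, -1.0]]
contact_force: [1.5, 0.3, 0.5]
gripper_width: 0.0594
grasp_force: 0.0
[0.52398642 0.17070856 0.14261897]
[257.08400688 200.60855723] [303.53198388 170.2131395 ]
```

View pics/c5.png

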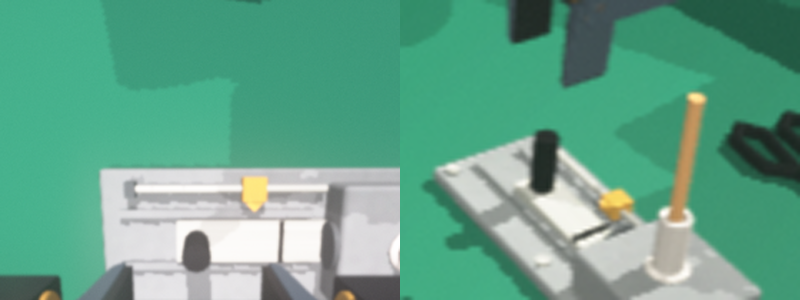

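Wrist crop: knob top at (196,258), which is the predicted (257,200.6). Pointer tip is at (255,212) and the rib at u≈282. Descending to grip.

```bash
python3 - <<'E'
from h import *
w=snap('wrist')
f=lambda x,y:(120+x*.7-.5,20+y*.7-.5)
X=np.array([np.cos(.1217),np.sin(.1217),0])
print((plane(w,*f(282,230),.026)-plane(w,*f(255,212),.027))@X)
E
python3 -m creep '[[[0,0,0],[0,-0.001,0.05],-0.3],[[0,0,0],[0,-0.001,0.09],-0.3],[[0,0,0],[0,-0.001,0.107],-0.3],[[0,0,0],[0,-0.001,0.107],-0.3],[[0,0,0],[0,-0.001,0.107],1],[[0,0,0],[0,-0.001,0.107],1],[[0,0,0],[0,-0.001,0.107],1],[[0,0,0],[0,-0.001,0.107],1],[[0,0,0],[0,-0.001,0.107],1],[[0,0,0],[0,-0.001,0.107],1]]' 40
```

```text
0.02118969601120828
t: 9.45
position: [0.5226, 0.1705, 0.0347]
orientation: [[-0.122, 0.993, 0.002], [0.993, 0.122, 0.0], [0.0, 0.002, -1.0]]
contact_force: [2.6, 0.2, 2.2]
gripper_width: 0.0193
grasp_force: 40.0
```

Gripped at 40 N. Pulling 18 mm first, then measuring rib against pointer.

```bash
python3 -m creep '[[[0,0,0],[0,-0.004,0],1],[[0,0,0],[0,-0.009,0],1],[[0,0,0],[0,-0.014,0],1],[[0,0,0],[0,-0.018,0],1],[[0,0,0],[0,-0.018,0],1],[[0,0,0],[0,-0.018,0],1]]' 40
python3 - <<'E'
from h import *
c=snap('scene','s6.png');w=snap('wrist','w6.png');s=get_state();print(s['position'],s['contact_force'])
def cr(im,x,y,w,h):return cv2.resize(im[y:y+h,x:x+w,::-1],(400,600),interpolation=cv2.INTER_CUBIC)
cv2.imwrite('pics/c6.png',np.hstack([cr(c['pixels'],296,165,40,60),cr(w['pixels'],240,60,120,180)]))
E
```

```text
t: 10.05
position: [0.5048, 0.1682, 0.0348]
orientation: [[-0.122, 0.993, 0.002], [0.993, 0.122, 0.0], [0.0, 0.002, -1.0]]
contact_force: [5.1, -1.4, 3.9]
gripper_width: 0.0195
grasp_force: 40.0
[0.50484109 0.16825264 0.03473956] [ 4.80613024 -0.78529968  4.09847404]
```

View pics/c6.png

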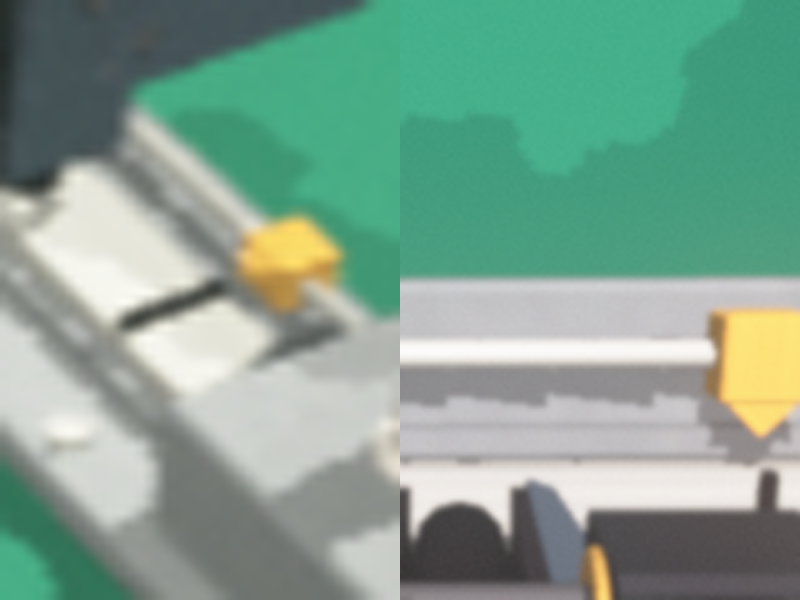

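Wrist crop: pointer tip at (762,438), rib's near end at (769,474). Scene crop: rib runs (120,322)–(222,287), tip near (243,270). Computing the residual.

Run:
```python
from h import *
c=snap('scene');w=snap('wrist')
X=np.array([np.cos(.122),np.sin(.122),0])
f=lambda x,y:(240+(x-400)*.3-.5,60+y*.3-.5)
g=lambda x,y:(296+x*.1-.5,165+y*.1-.5)
t=plane(w,*f(762,438),.027)
for r in((769,474),(767,495)):
    d=plane(w,*f(*r),.026)-t;print('w',d@X,d)
a,b=plane(c,*g(120,322),.026),plane(c,*g(222,285),.026);print('rib',a,b,(a-b)@X)
t2=plane(c,*g(243,270),.027);print('s',(a-t2)@X,(b-t2)@X,t2,t)
# predicted appearance: machine-based rib position: knob axis + 65mm
k=np.array(get_state()['position']);r=k+.065*X;r[2]=.026;Y=np.array([-X[1],X[0],0])
print('rib mid fk',r, 'w px',[proj(w,r+Y*o) for o in(.016,.012)],'tip should be',proj(w,r+Y*.024+[0,0,.001]),f(762,438),'scene',proj(c,r),'seen',(np.array(g(120,322))+g(222,285))/2)
```

```text
w 0.0024166107201535735 [ 0.00336248 -0.00756697 -0.001     ]
w 0.0023729887522736344 [ 0.00387317 -0.01209056 -0.001     ]
rib [0.57210123 0.16015786 0.026     ] [0.56858004 0.19119863 0.026     ] -0.00028256447530922147
s 0.0011352339256346618 0.0014177984009438832 [0.56626287 0.19844727 0.027     ] [0.56281558 0.1996162  0.027     ]
rib mid fk [0.5694289 0.1761915 0.026    ] w px [array([352.05795507, 201.8890446 ]), array([351.57612139, 207.42693039])] tip should be [353.54370021 190.98034557] (348.1, 190.9) scene [312.63763914 194.5795644 ] seen [312.6  194.85]
```

```bash
python3 -m creep '[[[0,0,0],[0,-0.0023,0],1],[[0,0,0],[0,-0.0023,0],1],[[0,0,0],[0,-0.0023,0],1],[[0,0,0],[0,-0.0023,0],1],[[0,0,0],[0,-0.0023,0],1],[[0,0,0],[0,-0.0023,0],1]]' 40
python3 - <<'E'
from h import *
c=snap('scene');w=snap('wrist');s=get_state();print(s['position'],s['contact_force'],s['grasp_force'])
c=c['pixels'];w=w['pixels']
def cr(im,x,y,w,h):return cv2.resize(im[y:y+h,x:x+w,::-1],(400,600),interpolation=cv2.INTER_CUBIC)
cv2.imwrite('pics/c7.png',np.hstack([cr(c,300,174,24,36),cr(w,325,150,48,72)]))
E
```

```text
t: 10.85
position: [0.5026, 0.168, 0.0347]
orientation: [[-0.122, 0.993, 0.002], [0.993, 0.122, 0.0], [0.0, 0.002, -1.0]]
contact_force: [5.7, -1.2, 4.0]
gripper_width: 0.0191
grasp_force: 40.0
[0.50263049 0.1679836  0.03473672] [ 5.33242704 -0.97731175  2.59373682] 40.00183939933777
```

View pics/c7.png

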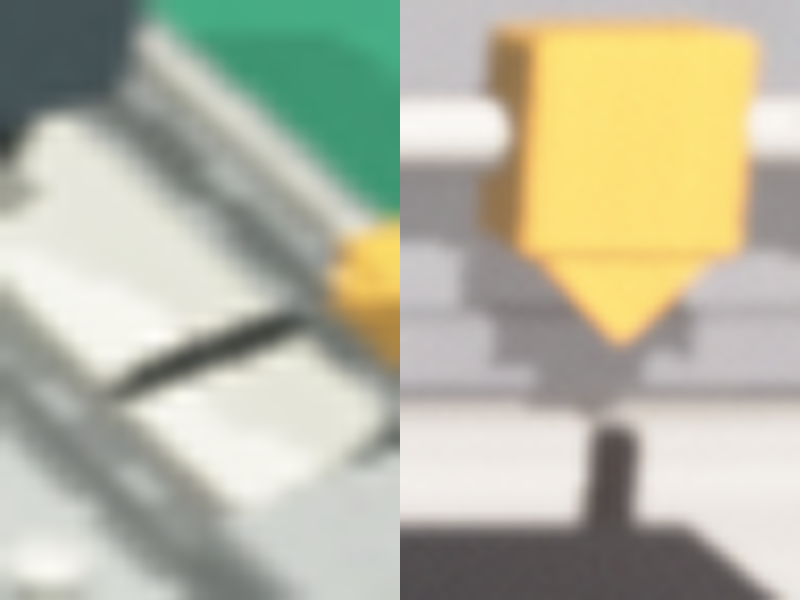

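The wrist crop has the tip at (619,345), and the rib (617,430) extends to about 623 at that row, so they agree to within 0.5 mm. The scene view agrees with this. Handing in.

```bash
python3 -c "
from station import *
print(finish_job())"
```

```text
the job is handed in; nothing more can be done
None
```

I handed the job in at about 11 s: the pencil stands seated in the guide tube, and the gripper holds the slide at 40 N with its rib within about 0.5 mm of the pointer tip, as measured in the wrist picture; the hand-in returned no verdict.

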